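# Prop open the carver's chest

## Task

Open the carving chest by its prop rod: take the wooden rod that sticks out from the lid's front edge, push the lid up with it, and set the rod's steel foot fully down into the hole of the catch plate on the ledge, so that the lid stands open on its rod by itself. The hole's exact place is unknown, so feel for it gently along the plate, without pressing the foot hard on the steel, and never let the lid fall. Leave the other tools where they are.

Things in the scene. Friction and masses are not known exactly. Their poses are not given: they have to be found in the camera images.
- chest: Fixed stepped plywood chest. Origin: on the table, z up; its -x is the FRONT, y runs across. Lower case x -215 to +110, y +-120 mm; in front of x = -90 its top is a flat ledge at z 110. Behind, the lidded well (x -90 to +110, rim z 150). The lid's hinge line runs along y at x +100, z 150 mm.
- lid (a joint): Lid angle, rad: 0 shut, grows as its front edge rises, stop at 1.2. A wooden board 200 x 240 x 12 mm, 0.3 to 0.65 kg, free-hinged at its rear edge: it falls shut when let go. No handle: it is raised by its prop rod. Propped in the hole it stands at about 0.6 to 0.75.
- lid_hinge (a point): Middle of the lid's hinge line; turns with the lid, axes as the chest's when the lid is shut. In this frame the prop rod's pivot lies at (-215, 0, +6) mm, between two ears on the middle of the lid's front edge.
- prop: Prop rod, a 14 x 14 mm wooden bar with a steel foot pin (8 mm thick, 30 mm long, round end). Origin: its pivot at the lid's front edge; it runs along its own -x, foot tip at 195 mm. Turns only in the chest's plane y = 0. Stiff pivot (0.12 N m): stays at any angle. Cannot fold above the lid's plane, droops 0.03 to 0.25 rad under it at the start, folds down to 2.3 rad.
- prop_grip (a point): Point on the prop rod's axis 125 mm from the pivot, 70 mm from the foot tip: a good place to pinch the 14 mm bar from above, fingers closing along the chest's y. Axes as prop. Pushing the rod up here lifts the lid.
- prop_foot (a point): Tip of the steel foot pin of the prop rod. Axes as prop. When it stands in the hole the rod leans at 60 to 70 degrees to the level, upper end toward the lid.
- keeper: Dark steel catch plate on the ledge, 12 mm thick, 34 wide, about 120 long (along chest x), axes as the chest. Origin: centre of its TOP face, (-150, 0, +122) mm in the chest's frame. Its holding hole (15 mm along x, 14 wide, 12 deep, down to the ledge) was set by eye: its centre lies at y 0 and anywhere from x -20 to +20 mm; not measured, find it by feel or sight.
- gouge_a: Bystander: carving gouge, 200 mm, wooden handle, on the table in front of the chest, under the prop rod. Origin at its underside. Leave it alone.
- gouge_b: Bystander: carving gouge, 220 mm, on the table. Origin at its underside. Leave it alone.
- mallet: Bystander: round wooden carver's mallet standing on its head, 200 mm high, 94 mm thick, on the table. Origin at its underside. Leave it alone.
- pear: Bystander: carved wooden pear, 93 mm high, 72 mm thick, on the table in front of the chest. Origin at its underside. Leave it alone.
- stone: Bystander: grey slip stone 75 x 28 x 14 mm, on the chest's ledge beside the catch plate. Origin at its underside. Leave it alone.
- tin: Bystander: small metal tin, 56 mm across, 50 mm high, on the table beyond the chest's rear. Origin at its underside. Leave it alone.

How it is judged (in metres and radians):
On the way, in this order (a step that is already met when the one before it is completed fails the run):
1. the lid has been raised (value of joint lid above 0.35 rad), for 0.2 s.
2. the foot of the prop rod is down in the hole (z of prop_foot in the frame of keeper below -0.007 m and x of prop_foot in the frame of keeper between -0.028 and 0.028 m and value of joint lid above 0.5 rad), for 0.2 s.
At the end, for the whole second after the job is handed in: The lid stands open (over 0.5 rad) and at rest on its prop rod, whose foot tip is in the hole, at least 7 mm below the top face of the catch plate and within 28 mm of the plate's centre along it (all of step 2 and velocity of joint lid between -0.05 and 0.05 rad/s); the robot touches nothing.
It fails at once if the rod's foot is pressed on the catch plate with more than 30 N (contact force between prop and keeper above 30 N).
It fails at once if the lid falls (closes faster than 1.5 rad/s) (velocity of joint lid below -1.5 rad/s).
It fails at once if a bystander is moved by more than 30 mm (distance of any of gouge_a, gouge_b, mallet, pear, stone, tin from where it was at the start of the episode above 0.03 m).
It also fails if it takes over 67 s, if anything falls off the work surface, if the arm or the gripper's body presses on something with over 40 N, if the wrist force passes 120 N, or if a joint passes its speed limit or range.

## Robot

A 7-joint arm with a two-finger parallel gripper is mounted at the origin on the work surface. World frame = base frame: x ahead of the robot, y to its left, z up, the work surface at z = 0. Lengths are in mm, angles in rad, forces in N, time in s.
With the tool pointing down it reaches from about 375 to 925 mm from the base axis. Payload 3.1 kg.
Tool frame: the origin (TCP) lies at the very end of the fingers, on their centre line; the grasp point (between the pads) lies 19 mm behind it (grasp_offset is the distance from the TCP to the grasp point, in mm); x points along the fingers, y is the direction in which the jaws open and shut, and the axes are right-handed (so a half turn about x gives the same grasp; the last joint's range is limited). The gripper opens to 85 mm and grips with 20 to 120 N. Pads are 22 mm wide; open, the fingers measure 114 mm over their backs; the gripper's body (76 mm by 85 mm) begins 54 mm behind the grasp point. The pads swing forward as they close: fully open they stand 13 mm farther back than shut.
Start: joints at [1.172, 0.383, 0.044, 1.598, -0.018, 1.161, -0.05], TCP at [192.604, -620.811, 231.269] pointing down, gripper open.
Joint ranges: [-2.61, 2.61], [-0.41, 2.15], [-1.48, 1.57], [0, 2.5], [-1.57, 4.71], [0.05, 1.97], [-2.85, 2.85]. Speed limits (rad/s): [2.79, 2.79, 3.14, 3.14, 3.14, 3.14, 3.14].

## Interface

Orientations are given as a unit quaternion [x, y, z, w].
In Python, from rig import * gives the robot as it stands. Calls block until the motion is done:
- move_pose(position, orientation): joint-space move of the TCP to a pose.
- move_straight(position, rot=None, v=150, force_limit=None): straight line of the TCP; rot=None keeps the orientation; v is the mean speed in mm/s. With force_limit (N) it stops when the force on the tool has changed by that much, and returns True; else False.
- goto_joints(angles): joint-space move.
- gripper_to(opening, strength=None): opening from 0.0 (shut) to 1.0 (fully open); strength is the grip in N (None keeps the last); returns when the fingers have stopped.
- wait(seconds).
- solve_ik(position, orientation): joint angles nearest the present ones, or None.
- observe(): the state.
- read_camera(name): name is "scene" or "side" or "wrist"; returns a dict with "color" (384x512x3 uint8, red, green, blue), "depth" (384x512 float32, mm along the optical axis (not along the pixel's ray), 0 where there is no reading), "fx", "fy", "cx", "cy" (pixels), "dist" ([k1, k2, p1, p2, k3] as OpenCV has them; the pictures are not rectified), "origin" and "attitude" of the camera in the world. Camera axes: x right, y up, looking along -z (the intrinsics and any distortion apply to the point x, -y, -z); pixel columns grow to the right and rows downward; lengths in mm; the calibration is good to about 2 mm. A picture is of the moment at which its call begins.
A pose or a line that the arm cannot do raises Unreachable and nothing moves.
- sign_off(): hands the job in, once; it reports no verdict.
Trained networks look in a picture, given as the dict that the camera call returned (one of the last four; its "shot" number tells which), for a name from the list of things; names that differ only in an ending like _2 or _b are one class to them, and where a whole thing is asked for, a point or a joint stands for the part that bears it (a point fixed in the world has none). Each returns a list of dicts, best first, with "score" (0 to 1); they miss things now and then, are a little off and sometimes report something else, mostly with a low value. They report only what shows in the picture. A call takes as long as a camera call.
- find_in(picture, name): "rect" ([left, top, right, bottom] in pixels, round what is visible of it).
- place_of(picture, name): "at" ([column, row] in pixels: a listed point, or the origin of a listed thing).
The state is a dict: "clock": time; "joint_positions": joint angles; "joint_velocities": joint speeds; "joint_torque": joint torques, N m; "ee_pos": TCP position; "orientation": TCP orientation; "ft_force": force on the tool from outside, world axes, zero at the start; "torque": the same for the moment, N m; "opening": opening from 0.0 (shut) to 1.0 (fully open).
Only numpy, scipy, OpenCV 4.12 (cv2) and the standard library are available. Lean on these libraries where they do the work, as an engineer would, in place of code of your own. Each camera call takes 0.05 s, during which the arm holds its last target.

## Working session

There is one attempt and no reset: what is moved stays moved. The work goes in short steps, each a Python script; the robot and the scene stay as the last script left them, time stands still between calls to the robot, and variables do not carry over. Pictures are saved under pics/ and viewed, and the job is handed in when it is done.

```bash
ls; mkdir -p pics; cat > h.py <<'E'
from rig import *
import numpy as np, cv2
from scipy.spatial.transform import Rotation as R
def att(p):
    a=np.array(p["attitude"],float)
    return a if a.shape==(3,3) else R.from_quat(a).as_matrix()
def ray(p,uv):
    K=np.array([[p["fx"],0,p["cx"]],[0,p["fy"],p["cy"]],[0,0,1.]])
    n=cv2.undistortPoints(np.array([[uv]],float),K,np.array(p["dist"],float))[0,0]
    return np.array(p["origin"],float), att(p)@np.array([n[0],-n[1],-1.])
def p3(p,uv,win=1):
    u,v=int(round(uv[0])),int(round(uv[1]))
    d=p["depth"][max(0,v-win):v+win+1,max(0,u-win):u+win+1]; d=d[d>0]
    if len(d)==0: return None
    o,r=ray(p,uv); return o+r*np.median(d)
def onz(p,uv,z):
    o,r=ray(p,uv); return o+r*(z-o[2])/r[2]
def proj(p,X):
    c=att(p).T@(np.array(X,float)-np.array(p["origin"],float))
    K=np.array([[p["fx"],0,p["cx"]],[0,p["fy"],p["cy"]],[0,0,1.]])
    q,_=cv2.projectPoints(np.array([[c[0],-c[1],-c[2]]]),np.zeros(3),np.zeros(3),K,np.array(p["dist"],float)); return q[0,0]
def save(p,n): cv2.imwrite("pics/"+n+".png",cv2.cvtColor(p["color"],cv2.COLOR_RGB2BGR))
E
python3 - <<'E'
from h import *
np.set_printoptions(precision=1,suppress=True)
s=observe();print(s)
for n in("scene","side","wrist"):
    p=read_camera(n);save(p,n+"0")
    print(n,p["origin"],p["attitude"],p["fx"],p["dist"])
    for k in("chest","lid_hinge","prop","prop_grip","prop_foot","keeper","stone"):
        r=place_of(p,k)
        for q in r[:2]: print(k,q["score"],q["at"],p3(p,q["at"]))
E
```

```text
pics
{'clock': 0.0, 'joint_positions': array([ 1.2,  0.4,  0. ,  1.6, -0. ,  1.2, -0. ]), 'joint_velocities': array([-0.,  0.,  0.,  0.,  0.,  0.,  0.]), 'joint_torque': array([  0. , -43.3,   1. , -25. ,   0. ,   0. ,   0. ]), 'ee_pos': array([ 192.3, -619.9,  229.9]), 'orientation': array([-0.7, -0.1,  0.7, -0.1]), 'ft_force': array([-0.4, -0.4,  0.4]), 'torque': array([-0.,  0., -0.]), 'opening': 0.996843153951523}
scene [1251.7  106.7 1089.3] [0.2 0.2 0.7 0.6] 387.62721727407654 [-0.1  0.   0.   0.   0. ]
lid_hinge 0.85 [366.6, 198.3] [530.3 266.5 159.7]
prop 0.91 [294.2, 188.9] [543.9  50.3 162.3]
prop 0.22 [284.6, 177.7] [476.   10.5 122.8]
prop_grip 0.73 [254.0, 192.2] [566.1 -68.8 140.6]
prop_foot 0.67 [234.1, 187.1] [ 456.9 -169.    -0.9]
keeper 0.77 [278.8, 196.5] [545.3   5.3 112.2]
stone 0.64 [284.0, 176.7] [473.6   8.  124.5]
side [-202.  1174.8 1041.4] [-0.1  0.5  0.8 -0.2] 490.806568290981 [-0.1  0.   0.   0.   0. ]
chest 0.58 [222.5, 257.7] [457.5 269.5  96. ]
lid_hinge 0.78 [206.2, 239.1] [509.8 276.  147.8]
prop 0.73 [236.5, 198.4] [545.7  60.  158.8]
prop 0.49 [196.2, 322.8] [409.3 466.8  27.9]
prop_grip 0.56 [253.1, 187.5] [548.8 -48.  142.9]
prop_foot 0.67 [259.1, 178.2] [ 686.7 -319.3   -1.4]
keeper 0.5 [239.5, 201.0] [531.2  64.3 156.2]
stone 0.37 [263.7, 213.7] [424.5  89.5 161.1]
wrist [ 266.3 -597.2  374.7] [-0.1  0.1 -0.6  0.8] 283.41275996013087 [-0.  0.  0.  0.  0.]
```

View pics/scene0.png

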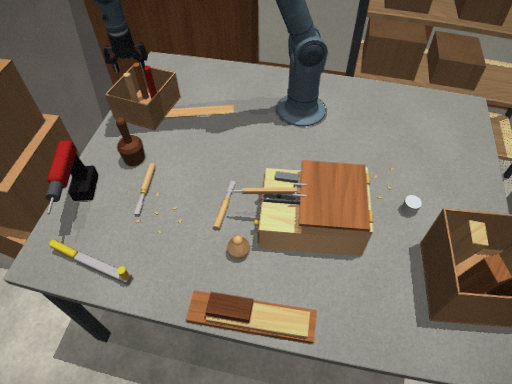

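View pics/side0.png

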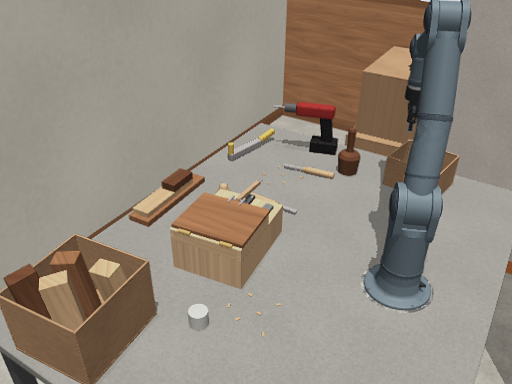

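```bash
python3 - <<'E'
from h import *
np.set_printoptions(precision=3,suppress=True)
for n in("scene","side"):
    p=read_camera(n)
    H,W=p["depth"].shape
    uu,vv=np.meshgrid(np.arange(W),np.arange(H))
    K=np.array([[p["fx"],0,p["cx"]],[0,p["fy"],p["cy"]],[0,0,1.]])
    q=cv2.undistortPoints(np.stack([uu,vv],-1).reshape(-1,1,2).astype(float),K,np.array(p["dist"],float))[:,0]
    X=np.array(p["origin"])+(np.c_[q[:,0],-q[:,1],-np.ones(len(q))]*p["depth"].reshape(-1,1))@att(p).T
    c=p["color"].reshape(-1,3).astype(float)
    roi=(X[:,0]>350)&(X[:,0]<720)&(X[:,1]>-250)&(X[:,1]<350)&(p["depth"].reshape(-1)>0)
    print(n,'table z',np.median(X[roi&(X[:,2]<15)][:,2]))
    m=(roi&(X[:,2]>152)&(X[:,2]<172)&(c[:,0]-c[:,2]>50)&(c[:,1]<130)).reshape(H,W).astype(np.uint8)
    m=cv2.morphologyEx(m,cv2.MORPH_OPEN,np.ones((5,5)))
    P=X[m.reshape(-1)>0]
    r=cv2.minAreaRect(P[:,:2].astype(np.float32)); print(len(P),np.median(P[:,2]),r,cv2.boxPoints(r))
    m2=roi&(X[:,2]>100)&(X[:,2]<118); print('ledge',X[m2].mean(0),np.median(X[m2][:,2]),m2.sum())
    # zoomed picture
    x0,y0,w,h=(200,150,190,120) if n=="scene" else (160,160,140,120)
    cv2.imwrite(f"pics/{n}_z.png",cv2.resize(cv2.cvtColor(p["color"],cv2.COLOR_RGB2BGR)[y0:y0+h,x0:x0+w],None,fx=4,fy=4,interpolation=cv2.INTER_CUBIC))
    np.savez(n+".npz",X=X.reshape(H,W,3),c=p["color"])
E
```

```text
scene table z -0.36534040182050376
4246 161.49644694787565 ((529.3912353515625, 167.5565185546875), (244.39382934570312, 201.49403381347656), 6.878050327301025) [[396.009 252.945]
 [420.139  52.901]
 [662.774  82.168]
 [638.644 282.212]]
ledge [585.406  32.884 109.658] 109.65531432919158 1996
side table z -1.40920426221237
2610 160.52212804298597 ((526.2890625, 178.90008544921875), (242.6125030517578, 192.33685302734375), 7.4376139640808105) [[393.555 258.557]
 [418.452  67.838]
 [659.023  99.243]
 [634.126 289.962]]
ledge [503.516 122.459 109.007] 109.04532113321704 872
```

View pics/scene_z.png

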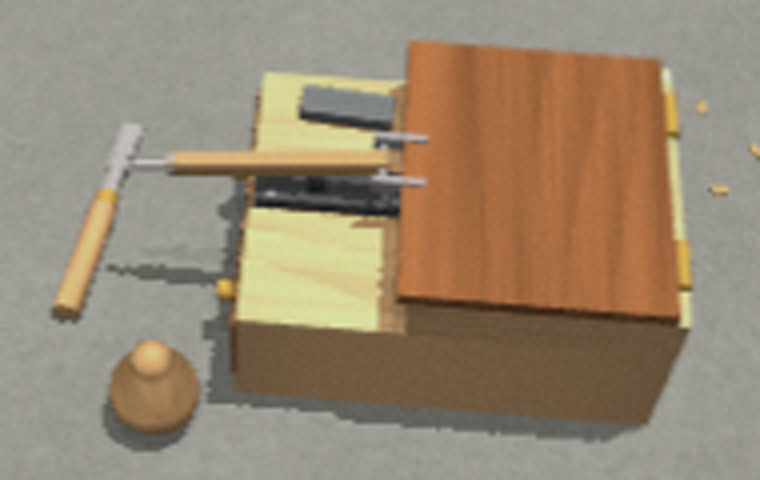

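View pics/side_z.png

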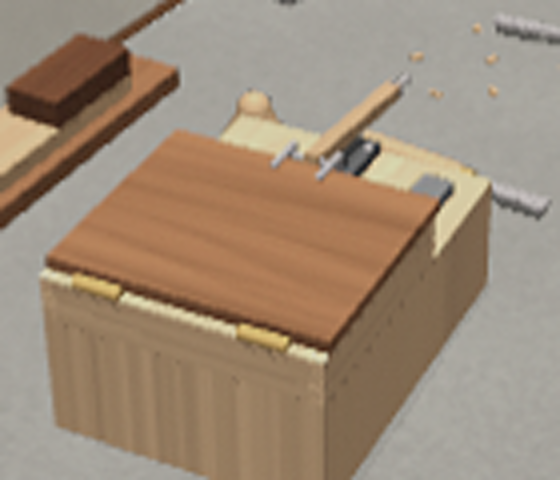

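```bash
cat >> h.py <<'E'
YAW=np.deg2rad(96.88); C0=np.array([529.4,167.5,0.])
RC=R.from_euler('z',YAW).as_matrix()
def toC(X): return (np.asarray(X,float)-C0)@RC
def toW(X): return np.asarray(X,float)@RC.T+C0
def on_y(p,uv,y=0):
    o,r=ray(p,uv); o=RC.T@(o-C0); r=RC.T@r
    return o+r*(y-o[1])/r[1]
def Conz(p,uv,z): return toC(onz(p,uv,z))
def piv(th):
    c,s=np.cos(th),np.sin(th); return np.array([100-215*c+6*s,0,150+215*s+6*c])
def rodpt(th,psi,L): return piv(th)+L*np.array([-np.cos(psi),0,-np.sin(psi)])
def toolpose(th,psi,tau,sgn=1,L=125,off=19.):
    al=psi-tau
    a=np.array([np.sin(al),0,-np.cos(al)]); y=np.array([0,sgn,0.]); z=np.cross(a,y)
    return toW(rodpt(th,psi,L)+off*a), R.from_matrix(RC@np.c_[a,y,z]).as_quat()
E
python3 - <<'E'
from h import *
np.set_printoptions(precision=1,suppress=True)
p=read_camera("scene")
for k,uv,z in [("foot",(232.8,190.7),0),("steelstart",(243,190.6),0),("rodmid",(270,190.5),0),("piv",(297,190),0)]:
    print(k,on_y(p,uv))
for k,uv in [("hole",(278.8,196.5)),("plate l",(264,198)),("plate r",(299.5,200))]: print(k,Conz(p,uv,122),p3(p,uv))
print(proj(p,toW([-150,0,122])),proj(p,toW([-210,0,122])),proj(p,toW([-90,0,122])))
c=np.load("scene.npz")["c"]
sub=cv2.cvtColor(c[180:210,255:305],cv2.COLOR_RGB2BGR).astype(float)
sub=np.clip(sub*2.0,0,255).astype(np.uint8)
cv2.imwrite("pics/plate.png",cv2.resize(sub,None,fx=14,fy=14,interpolation=cv2.INTER_NEAREST))
p=read_camera("side")
for uv in [(261,179.5)]: print("side foot",on_y(p,uv))
for psi0 in(0.1,):
  for tau in (0,.2,.4,.6):
    for sg in(1,-1):
      r=[]
      for th,psi in [(0,psi0),(.4,.5),(.8,1.1),(.65,1.1)]:
        q=solve_ik(*toolpose(th,psi,tau,sg)); r.append(None if q is None else np.round(q,2))
      print(tau,sg,r)
E
```

```text
foot [-306.2    0.   129. ]
steelstart [-274.1    0.   133.6]
rodmid [-190.7    0.   144.6]
piv [-109.3    0.   157.4]
hole [-162.8   -3.5  122. ] [545.3   5.3 112.1]
plate l [-207.7  -13.5  122. ] [567.2 -37.2 121.3]
plate r [-98.6 -10.7 122. ] [578.5  72.2 158.8]
[283.  195.9] [263.7 194.4] [302.4 197.4]
side foot [-298.    0.  129.]
0 1 [array([-0.9,  0.9,  1.4,  1.9, -1. ,  1.3, -2.1]), array([ 0.3,  0.4, -0.1,  1.8, -0.5,  1.1, -2.6]), array([ 0.3,  0.6, -0.1,  1.8, -0.9,  1.4, -2.3]), array([ 0.3,  0.6, -0.1,  1.8, -0.9,  1.4, -2.2])]
0 -1 [array([ 0.6,  0.4, -0.6,  1.9,  0.1,  0.9,  0.1]), array([ 0.7,  0.5, -0.6,  1.8, -0.2,  1.1,  0.4]), array([ 0.8,  0.7, -0.7,  1.8, -0.6,  1.2,  0.7]), array([ 0.8,  0.8, -0.7,  1.8, -0.6,  1.2,  0.7])]
0.2 1 [array([-1. ,  0.8,  1.4,  2. , -0.8,  1.1, -2.3]), array([ 0.3,  0.3, -0.2,  1.8, -0.3,  1.1, -2.8]), array([ 0.3,  0.5, -0.1,  1.9, -0.8,  1.3, -2.4]), array([ 0.3,  0.5, -0.1,  1.8, -0.8,  1.3, -2.3])]
0.2 -1 [array([ 0.5,  0.4, -0.6,  1.9,  0.4,  0.9, -0.2]), array([ 0.6,  0.4, -0.6,  1.8, -0.1,  1. ,  0.2]), array([ 0.8,  0.6, -0.
[... 225 characters left out ...]
  1.2, -2.5]), array([ 0.3,  0.5, -0.1,  1.9, -0.7,  1.2, -2.5])]
0.4 -1 [array([ 0.4,  0.4, -0.7,  1.9,  0.7,  1. , -0.4]), array([ 0.5,  0.4, -0.6,  1.9,  0.1,  1. ,  0.1]), array([ 0.7,  0.5, -0.6,  1.8, -0.5,  1.1,  0.4]), array([ 0.7,  0.5, -0.6,  1.8, -0.4,  1.1,  0.5])]
0.6 1 [array([ 0.8,  0.8, -1.2,  1.9,  1.2,  1.4,  2.3]), array([-1.1,  0.7,  1.4,  1.9, -0.7,  1.1, -2.4]), array([ 0.3,  0.3, -0.2,  1.9, -0.5,  1.1, -2.7]), array([ 0.3,  0.4, -0.2,  1.9, -0.5,  1.1, -2.7])]
0.6 -1 [array([ 0.4,  0.5, -0.7,  1.9,  0.9,  1.1, -0.7]), array([ 0.5,  0.3, -0.6,  1.9,  0.4,  1. , -0.2]), array([ 0.6,  0.4, -0.6,  1.9, -0.3,  1. ,  0.3]), array([ 0.6,  0.4, -0.6,  1.9, -0.3,  1. ,  0.3])]
```

View pics/plate.png

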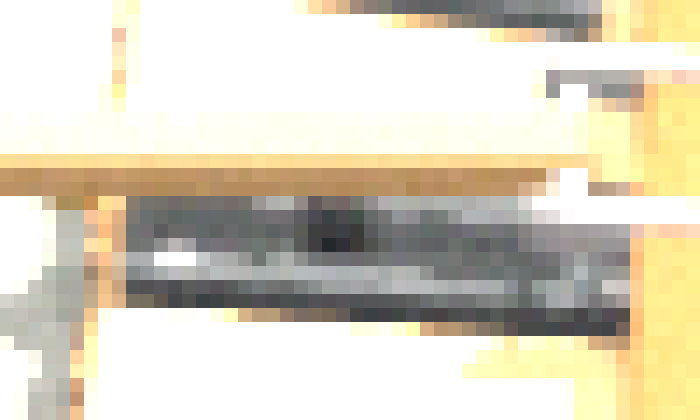

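```bash
python3 - <<'E'
from h import *
np.set_printoptions(precision=2,suppress=True)
p=read_camera("scene")
for k in("mallet","pear"):
    r=place_of(p,k)[0]; print(k,r["score"],onz(p,r["at"],0))
s=observe(); move_straight(s["ee_pos"]+[0,0,170],v=300)
pos,q=toolpose(0,.145,.4,-1)
a=R.from_quat(q).apply([1,0,0])
print(pos,a, toC(pos))
move_pose(pos-130*a,q)
gripper_to(0.6,30)
s=observe();print(s["clock"],s["ee_pos"],pos-130*a,s["joint_positions"],s["opening"])
p=read_camera("wrist");save(p,"w1")
for L in(100,125,165,195):print(L,proj(p,toW(rodpt(0,.145,L))))
print(proj(p,toW([-162,0,122])))
p=read_camera("scene");save(p,"s1")
E
```

```text
mallet 0.61 [ 397.48 -567.04    0.  ]
pear 0.89 [704.27 -92.7    0.  ]
[558.57 -74.23 119.55] [ 0.03 -0.25 -0.97] [-243.48   -0.    119.55]
5.2 [554.63 -41.77 245.36] [554.64 -41.67 245.35] [ 0.53  0.27 -0.77  1.81  0.48  1.2  -0.3 ] 0.5999203089496195
100 [256.87 168.57]
125 [256.93 190.38]
165 [257.01 220.24]
195 [257.06 239.37]
[256.8  102.88]
```

View pics/w1.png

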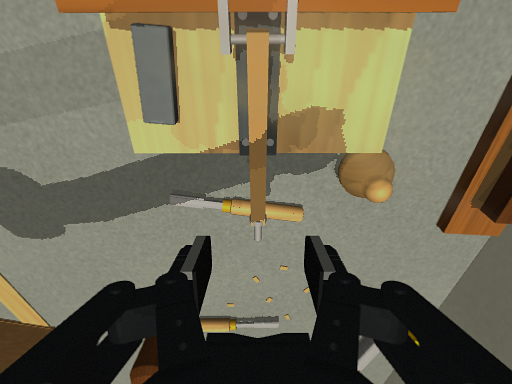

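View pics/s1.png

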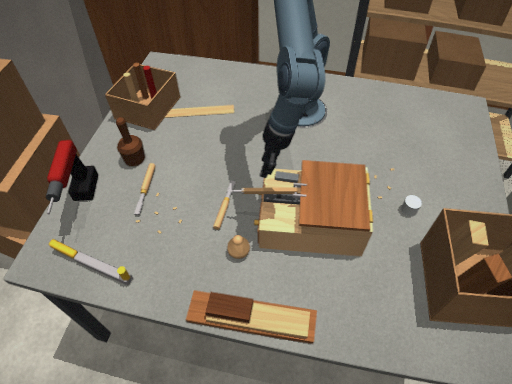

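```bash
python3 - <<'E'
from h import *
np.set_printoptions(precision=2,suppress=True)
pos,q=toolpose(0,.145,.4,-1)
print(move_straight(pos,v=120,force_limit=8))
s=observe();print(s["ee_pos"]-pos,s["ft_force"])
gripper_to(0.0,90)
s=observe();print(s["clock"],s["ee_pos"]-pos,s["ft_force"],s["torque"],s["opening"])
p=read_camera("wrist");save(p,"w2")
for L in(100,125,165,195):print(L,proj(p,toW(rodpt(0,.145,L))))
E
```

```text
False
[0.88 0.45 0.95] [ 0.76  0.28 -0.35]
6.9667 [0.14 0.22 0.37] [-0.74  0.42  2.05] [ 0.36  0.08 -0.  ] 0.14486647318715848
100 [255.78 231.96]
125 [256.   265.46]
165 [256.26 305.58]
195 [256.41 328.36]
```

View pics/w2.png

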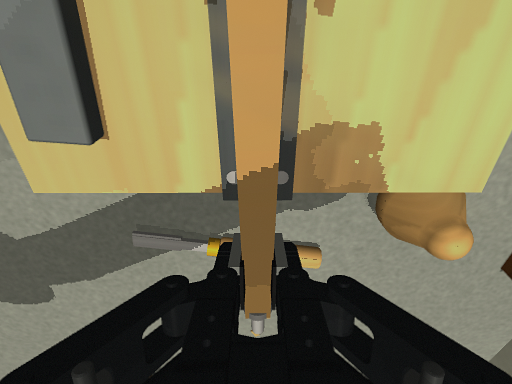

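```bash
python3 - <<'E'
from h import *
np.set_printoptions(precision=2,suppress=True)
N=12
for i in range(1,N+1):
    f=i/N; th=.85*f; psi=.145+.855*f
    pos,q=toolpose(th,psi,.4,-1)
    move_straight(pos,rot=q,v=50)
    s=observe(); print(i,round(th,2),round(s["clock"],2),s["ee_pos"]-pos,"FC",RC.T@s["ft_force"],"T",RC.T@s["torque"],s["opening"])
    if np.linalg.norm(s["ft_force"])>35: print("abort");break
for n in("scene","wrist","side"):
    p=read_camera(n);save(p,n[0]+"3")
    print(n,"foot",proj(p,toW(rodpt(th,psi,195))),"piv",proj(p,toW(piv(th))))
E
```

```text
1 0.07 7.31 [ 0.09 -0.34 -0.3 ] FC [-0.28 -0.32 -1.78] T [-0.21  0.02  0.04] 0.14485592097085803
2 0.14 7.62 [ 0.12 -0.65 -0.27] FC [-1.24 -1.4  -2.6 ] T [-0.39  0.37 -0.02] 0.14302906788211556
3 0.21 7.97 [ 0.13 -0.72 -0.21] FC [-3.2  -1.84 -3.24] T [-0.33  0.65  0.02] 0.1440479899250748
4 0.28 8.33 [ 0.12 -0.53 -0.16] FC [-2.86 -1.19 -1.76] T [-0.3   0.87 -0.07] 0.14992682359413093
5 0.35 8.73 [ 0.06 -0.23 -0.12] FC [-3.63 -0.44 -2.11] T [-0.27  0.85 -0.07] 0.1449175956131788
6 0.42 9.16 [-0.    0.08 -0.08] FC [-3.26 -1.16 -1.77] T [-0.16  0.91  0.02] 0.14636808922829608
7 0.5 9.61 [-0.06  0.47 -0.03] FC [-2.78 -0.47 -1.25] T [-0.25  0.68 -0.02] 0.14384809100369914
8 0.57 10.08 [-0.07  0.64  0.03] FC [-1.49 -1.54 -1.86] T [-0.22  0.64 -0.13] 0.1429085943215051
9 0.64 10.58 [-0.12  0.74  0.07] FC [-0.71 -1.53 -2.72] T [-0.2   0.56 -0.11] 0.14483447160143312
10 0.71 11.11 [-0.15  0.72  0.1 ] FC [ 0.01 -1.91 -1.79] T [-0.24  0.64 -0.11] 0.14756398470220658
11 0.78 11.65 [-0.18  0.75  0.12] FC [ 0.54 -1.04 -2.45] T [-0.15  0.74 -0.18] 0.1452303852606008
12 0.85 12.22 [-0.2   0.76  0.13] FC [ 1.34 -0.96 -2.84] T [-0.21  0.85 -0.18] 0.1478756110644485
scene foot [285.82 190.36] piv [328.09 156.49]
wrist foot [256.71 331.46] piv [254.65 -75.59]
side foot [242.   195.44] piv [226.32 166.65]
```

```bash
python3 - <<'E'
import cv2,numpy as np
for n,x0,y0 in(("s3",220,130),("i3",0,0),("w3",0,0)):
    try: im=cv2.imread(f"pics/{n}.png")
    except: continue
    if im is None: continue
    print(n)
s=cv2.imread("pics/s3.png");print(s is None)
E
ls pics
```

```text
s3
w3
False
plate.png
s1.png
s3.png
scene0.png
scene_z.png
side0.png
side_z.png
w1.png
w2.png
w3.png
wrist0.png[ WARN:0@0.019] global loadsave.cpp:275 findDecoder imread_('pics/i3.png'): can't open/read file: check file path/integrity
```

```bash
python3 - <<'E'
from h import *
np.set_printoptions(precision=1,suppress=True)
p=read_camera("scene")
a=p["color"][150:210,240:320]; A=cv2.resize(a,None,fx=5,fy=5,interpolation=cv2.INTER_CUBIC)
p2=read_camera("side"); b=p2["color"][150:230,200:280]; B=cv2.resize(b,None,fx=5,fy=5,interpolation=cv2.INTER_CUBIC)
B=B[:400]; A=np.vstack([A,np.zeros((100,400,3),np.uint8)])
cv2.imwrite("pics/c4.png",cv2.cvtColor(np.hstack([A,B]),cv2.COLOR_RGB2BGR))
for x in(p,p2):
    print(place_of(x,"prop_foot")[:2])
E
```

```text
[{'at': [287.2, 188.5], 'score': 0.7}]
[]
```

View pics/c4.png

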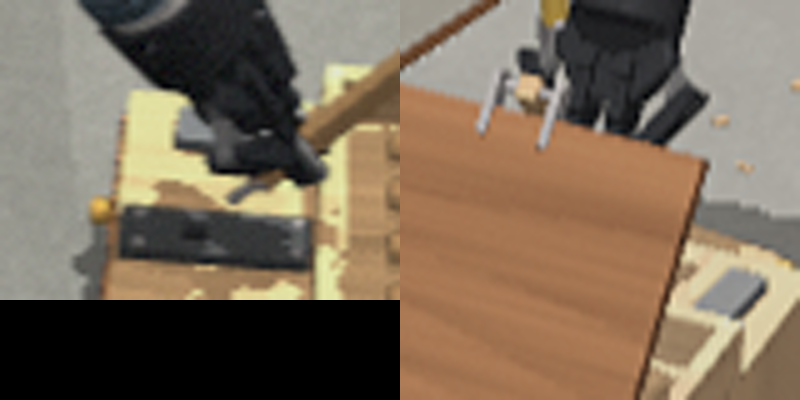

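View pics/w3.png

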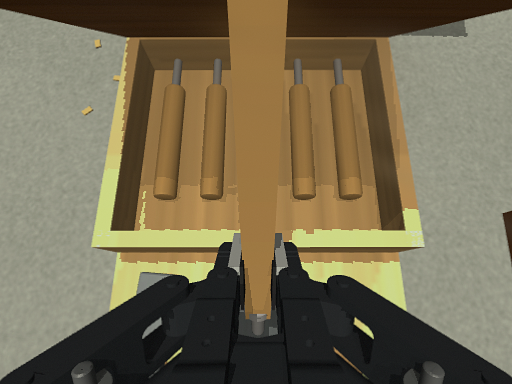

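```bash
python3 - <<'E'
from h import *
np.set_printoptions(precision=1,suppress=True)
p=read_camera("scene"); save(p,"s5")
a=p["color"][186:206,260:306]; A=cv2.resize(np.clip(a.astype(float)*2,0,255).astype(np.uint8),None,fx=16,fy=16,interpolation=cv2.INTER_NEAREST)
cv2.imwrite("pics/c5.png",cv2.cvtColor(A,cv2.COLOR_RGB2BGR))
d=p["depth"]
for v in(195,196,197):
    print(v,[round(float(toC(p3(p,(u,v),0))[2]),1) for u in range(270,292)])
print("foot",on_y(p,(286.6,190)))
for v in(196,): print([ (u,np.round(Conz(p,(u,v),122),1)) for u in(264,277,278,279,280,281,282,302)])
print(rodpt(.85,1.0,195))
E
```

```text
195 [122.2, 124.3, 123.9, 120.9, 123.4, 122.0, 114.2, 115.0, 118.5, 113.1, 113.1, 123.2, 122.1, 121.6, 122.8, 119.6, 121.0, 120.0, 125.1, 121.3, 124.1, 123.0]
196 [122.1, 123.9, 122.5, 122.3, 126.7, 126.1, 110.2, 112.4, 110.2, 106.9, 111.3, 122.8, 119.2, 123.1, 123.6, 123.0, 120.1, 119.0, 122.8, 121.6, 121.6, 123.0]
197 [122.0, 120.5, 119.8, 124.6, 119.8, 122.9, 108.0, 109.6, 113.1, 107.9, 113.4, 120.6, 122.5, 121.1, 115.7, 120.8, 124.3, 119.8, 117.8, 118.9, 123.7, 121.9]
foot [-140.5    0.   153.5]
[(264, array([-208.4,   -6. ,  122. ])), (277, array([-168.4,   -2.1,  122. ])), (278, array([-165.4,   -1.8,  122. ])), (279, array([-162.3,   -1.5,  122. ])), (280, array([-159.2,   -1.2,  122. ])), (281, array([-156.1,   -1. ,  122. ])), (282, array([-153.1,   -0.7,  122. ])), (302, array([-91.5,   5.2, 122. ]))]
[-142.7    0.   151.4]
```

View pics/c5.png

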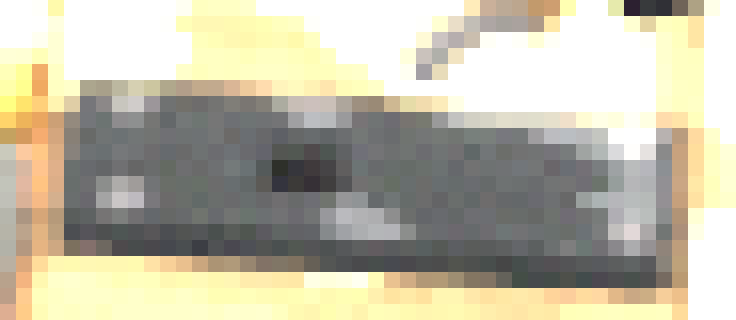

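```bash
cat >> h.py <<'E'
from scipy.optimize import fsolve
def solve_tp(x,z):
    return fsolve(lambda v:(rodpt(v[0],v[1],195)-[x,0,z])[[0,2]],[.7,1.1])
def foot_to(x,z,v=30,fl=None,tau=.4):
    th,psi=solve_tp(x,z); pos,q=toolpose(th,psi,tau,-1)
    hit=move_straight(pos,rot=q,v=v,force_limit=fl)
    s=observe(); e=RC.T@(s["ee_pos"]-pos)
    print("foot",(round(x,1),round(z,1)),"th,psi",np.round((th,psi),3),"hit",hit,"t",round(s["clock"],2),"err",np.round(e,1),"FC",np.round(RC.T@s["ft_force"],1),"Ty",np.round((RC.T@s["torque"])[1],2))
    return hit
E
python3 - <<'E'
from h import *
print(solve_tp(-170,110),solve_tp(-165,122))
foot_to(-162,140)
foot_to(-160,130,fl=6)
p=read_camera("scene"); save(p,"s6")
print(proj(p,toW([-160,0,130])))
a=p["color"][170:206,260:306]; A=cv2.resize(np.clip(a.astype(float)*1.7,0,255).astype(np.uint8),None,fx=14,fy=14,interpolation=cv2.INTER_NEAREST)
cv2.imwrite("pics/c6.png",cv2.cvtColor(A,cv2.COLOR_RGB2BGR))
E
```

```text
[0.61387608 1.04594977] [0.67431568 1.02753003]
foot (-162, 140) th,psi [0.754 0.976] hit False t 13.51 err [-0.5  0.1 -0.1] FC [ 0.1 -0.6 -1.9] Ty 1.06
foot (-160, 130) th,psi [0.719 1.019] hit False t 13.93 err [-0.7  0.1 -0.7] FC [-0.1 -0.4 -3.4] Ty 1.31
[279.87199389 194.11940527]
```

View pics/c6.png

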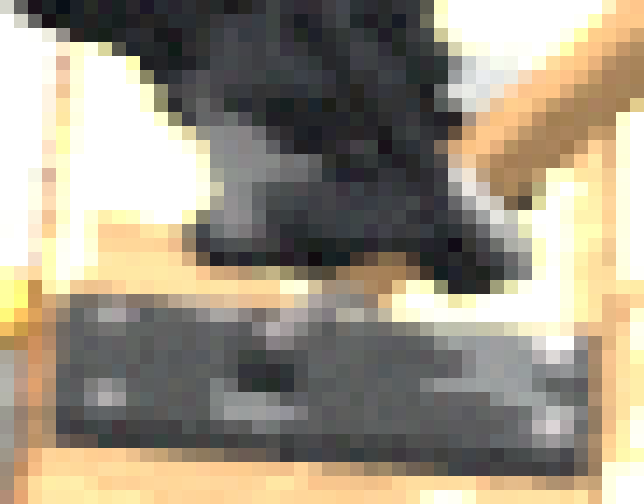

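```bash
python3 - <<'E'
from h import *
for x,z in [(-163,125),(-164.5,121),(-166,118),(-167.5,115)]:
    if foot_to(x,z,v=15,fl=6): break
E
```

```text
foot (-163, 125) th,psi [0.691 1.025] hit False t 14.51 err [ 0.1  0.  -0. ] FC [ 1.2 -0.2 -2.8] Ty 1.03
foot (-164.5, 121) th,psi [0.671 1.033] hit False t 14.93 err [-0.4  0.  -0.3] FC [ 0.8 -0.3 -3. ] Ty 1.07
foot (-166, 118) th,psi [0.656 1.037] hit False t 15.3 err [-0.2  0.  -0.2] FC [ 0.3 -0.9 -2.8] Ty 1.05
foot (-167.5, 115) th,psi [0.64 1.04] hit False t 15.67 err [-0.1  0.  -0.3] FC [ 1.6 -0.4 -4.1] Ty 1.02
```

```bash
python3 - <<'E'
from h import *
for x,z in [(-168.5,113),(-169.5,111),(-170,109.5),(-170,108)]:
    if foot_to(x,z,v=12,fl=6): break
p=read_camera("scene")
a=p["color"][160:206,250:316]; A=cv2.resize(np.clip(a.astype(float)*1.7,0,255).astype(np.uint8),None,fx=10,fy=10,interpolation=cv2.INTER_NEAREST)
cv2.imwrite("pics/c7.png",cv2.cvtColor(A,cv2.COLOR_RGB2BGR))
E
```

```text
foot (-168.5, 113) th,psi [0.63  1.043] hit False t 16.0 err [0.7 0.  0. ] FC [ 4.1 -1.3 -4.3] Ty 0.55
foot (-169.5, 111) th,psi [0.619 1.045] hit False t 16.33 err [ 1.3  0.1 -0. ] FC [ 5.  -2.2 -5.4] Ty 0.33
foot (-170, 109.5) th,psi [0.612 1.047] hit False t 16.61 err [1.7 0.1 0.2] FC [ 6.2 -1.4 -5.6] Ty 0.19
foot (-170, 108) th,psi [0.606 1.052] hit False t 16.87 err [1.8 0.1 0.4] FC [ 5.8 -1.5 -3.2] Ty 0.04
```

View pics/c7.png

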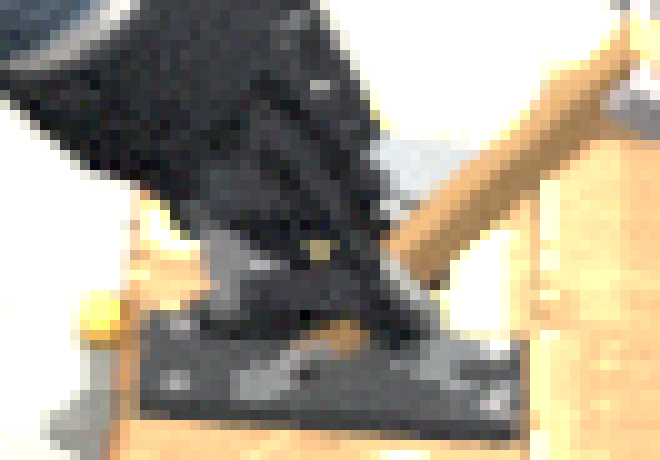

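```bash
python3 - <<'E'
from h import *
foot_to(-168,108,v=12)
for z in (107,106,105,104,103):
    if foot_to(-168,z,v=12,fl=5): break
    f=RC.T@observe()["ft_force"]
    if f[2]>5 or np.linalg.norm(f)>14: break
E
```

```text
foot (-168, 108) th,psi [0.61 1.06] hit False t 17.21 err [ 0.4 -0.   0.2] FC [ 4.9  0.1 -2.2] Ty 0.33
foot (-168, 107) th,psi [0.606 1.063] hit False t 17.46 err [0.6 0.  0.7] FC [4.4 0.9 1.5] Ty -0.05
foot (-168, 106) th,psi [0.602 1.067] hit False t 17.71 err [0.8 0.  1.4] FC [4.4 3.  6.7] Ty -0.44
```

```bash
python3 - <<'E'
from h import *
foot_to(-168,107.3,v=12)
gripper_to(0.25,30)
s=observe();print(s["ft_force"],s["clock"],s["opening"])
wait(0.3)
p=read_camera("scene")
a=p["color"][140:206,240:320]; A=cv2.resize(np.clip(a.astype(float)*1.5,0,255).astype(np.uint8),None,fx=9,fy=9,interpolation=cv2.INTER_NEAREST)
cv2.imwrite("pics/c8.png",cv2.cvtColor(A,cv2.COLOR_RGB2BGR))
p=read_camera("wrist");save(p,"w8")
E
```

```text
foot (-168, 107.3) th,psi [0.608 1.063] hit False t 17.96 err [ 0.4 -0.1  0.5] FC [3.8 1.  3.6] Ty -0.13
[ 0.09829759 -0.1405215  -0.30060197] 18.2167 0.2529805308846624
```

View pics/c8.png

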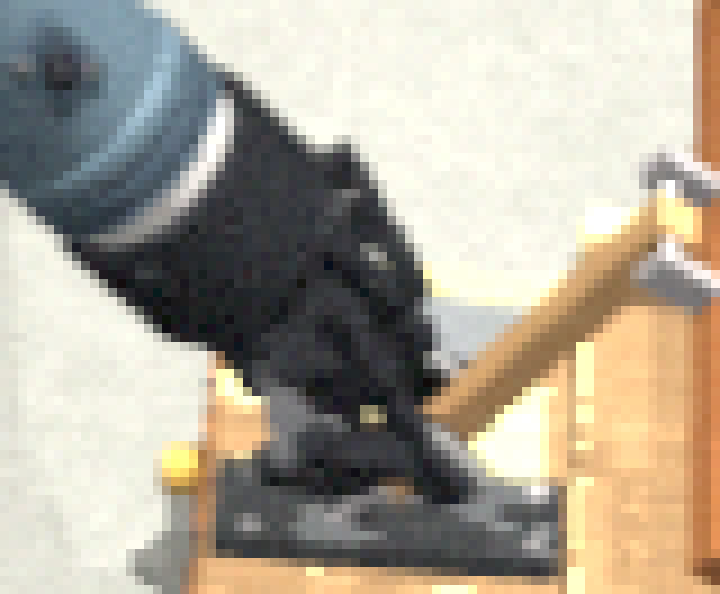

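View pics/w8.png

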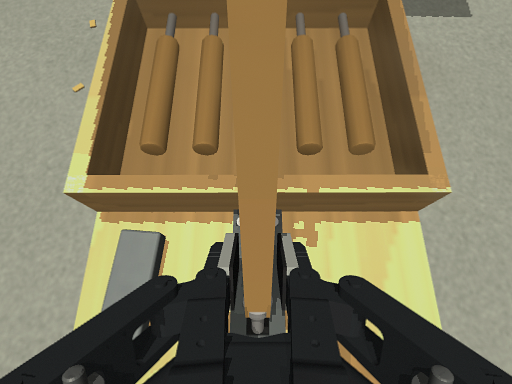

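```bash
python3 - <<'E'
from h import *
np.set_printoptions(precision=2,suppress=True)
gripper_to(0.45,30)
s=observe(); a=R.from_quat(s["orientation"]).apply([1,0,0])
print(move_straight(s["ee_pos"]-150*a,v=60,force_limit=6))
s=observe();print(s["ft_force"],s["ee_pos"],s["clock"])
s0=s["ee_pos"]; move_straight(s0-120*a,v=120)
wait(0.5)
p=read_camera("scene")
X=[]
A=cv2.resize(p["color"][120:220,230:380],None,fx=5,fy=5,interpolation=cv2.INTER_CUBIC)
cv2.imwrite("pics/c9.png",cv2.cvtColor(A,cv2.COLOR_RGB2BGR))
for th in(.58,.61,.64): print(th,"piv px",proj(p,toW(piv(th))))
p=read_camera("wrist");save(p,"w9"); print(observe()["clock"])
E
```

```text
False
[ 1.04 -0.19 -0.43] [554.92 -45.25 271.57] 21.575
0.58 piv px [311.84 165.79]
0.61 piv px [313.4  164.65]
0.64 piv px [315.02 163.53]
23.325
```

View pics/c9.png

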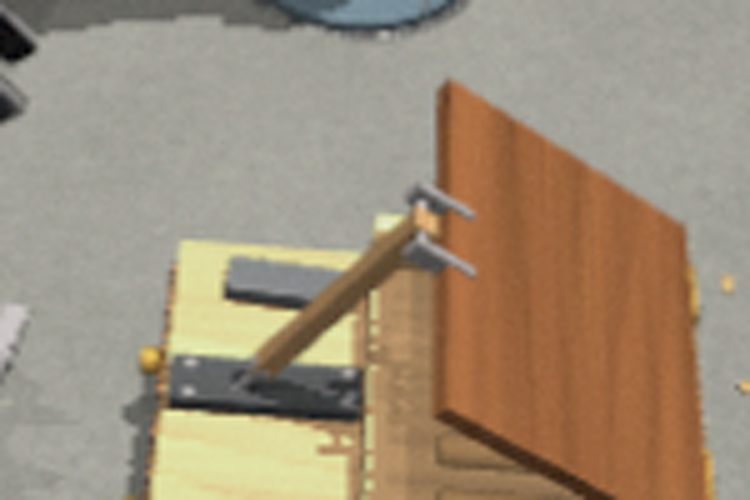

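View pics/w9.png

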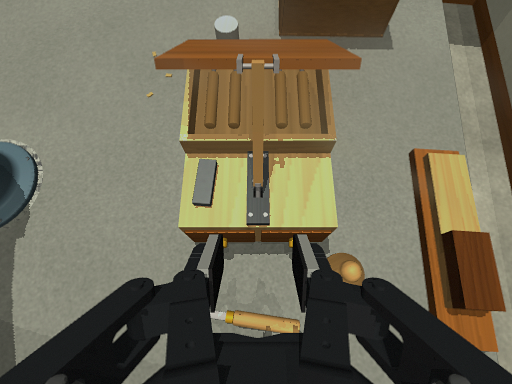

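```bash
python3 - <<'E'
from h import *
np.set_printoptions(precision=2,suppress=True)
def cloud(p):
    H,W=p["depth"].shape
    uu,vv=np.meshgrid(np.arange(W),np.arange(H))
    K=np.array([[p["fx"],0,p["cx"]],[0,p["fy"],p["cy"]],[0,0,1.]])
    q=cv2.undistortPoints(np.stack([uu,vv],-1).reshape(-1,1,2).astype(float),K,np.array(p["dist"],float))[:,0]
    X=np.array(p["origin"])+(np.c_[q[:,0],-q[:,1],-np.ones(len(q))]*p["depth"].reshape(-1,1))@att(p).T
    return toC(X), p["depth"].reshape(-1)>0
for n in("scene","side","wrist"):
    p=read_camera(n); X,ok=cloud(p)
    if n!="wrist":
        m=ok&(X[:,0]>-60)&(X[:,0]<85)&(abs(X[:,1])<110)&(X[:,2]>165)
        c=np.polyfit(X[m,0],X[m,2],1); r=X[m,2]-np.polyval(c,X[m,0]); k=abs(r)<8
        c=np.polyfit(X[m][k,0],X[m][k,2],1); print(n,m.sum(),"theta",-np.arctan(c[0]))
    m=ok&(abs(X[:,1])<6)&(X[:,0]>-150)&(X[:,0]<-85)&(X[:,2]>150)&(X[:,2]<290)
    if n!="side":
        c,s=np.polyfit(X[m,2],X[m,0],1); print(n,m.sum(),"psi",np.arctan(1/c),"rod-top x at z=122,110",c*122+s,c*110+s)
    A=p["color"]
    if n=="scene": cv2.imwrite("pics/c10.png",cv2.cvtColor(cv2.resize(A[180:210,258:308],None,fx=15,fy=15,interpolation=cv2.INTER_CUBIC),cv2.COLOR_RGB2BGR))
    if n=="wrist": cv2.imwrite("pics/w10.png",cv2.cvtColor(cv2.resize(A[140:235,215:300],None,fx=6,fy=6,interpolation=cv2.INTER_CUBIC),cv2.COLOR_RGB2BGR))
    for x in(-164,-166,-168): 
        for z in(110,118): print(x,z,"tip",proj(p,toW([x,0,z])), solve_tp(x,z))
E
```

```text
scene 2671 theta 0.6087008369608851
scene 103 psi 1.186330796736795 rod-top x at z=122,110 -151.12473462283833 -155.97993373695078
-164 110 tip [278.35 197.83] [0.63 1.07]
-164 118 tip [278.44 196.32] [0.66 1.04]
-166 110 tip [277.71 197.78] [0.62 1.06]
-166 118 tip [277.8  196.27] [0.66 1.04]
-168 110 tip [277.07 197.73] [0.62 1.05]
-168 118 tip [277.15 196.22] [0.65 1.03]
side 3622 theta 0.6136225185885437
-164 110 tip [244.78 202.57] [0.63 1.07]
-164 118 tip [244.78 200.61] [0.66 1.04]
-166 110 tip [245.03 202.27] [0.62 1.06]
-166 118 tip [245.03 200.32] [0.66 1.04]
-168 110 tip [245.29 201.98] [0.62 1.05]
-168 118 tip [245.29 200.03] [0.65 1.03]
wrist 862 psi 1.043044338075266 rod-top x at z=122,110 -169.3014402002879 -176.29625494851192
-164 110 tip [257.15 196.44] [0.63 1.07]
-164 118 tip [257.14 194.67] [0.66 1.04]
-166 110 tip [257.15 197.65] [0.62 1.06]
-166 118 tip [257.14 195.89] [0.66 1.04]
-168 110 tip [257.15 198.86] [0.62 1.05]
-168 118 tip [257.14 197.12] [0.65 1.03]
```

View pics/c10.png

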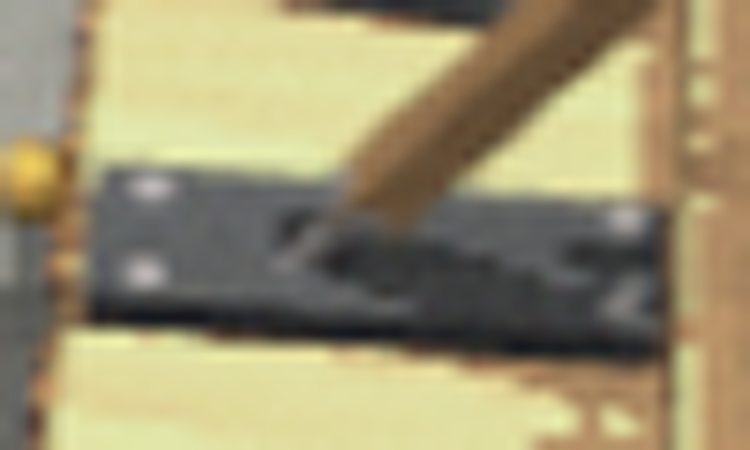

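View pics/w10.png

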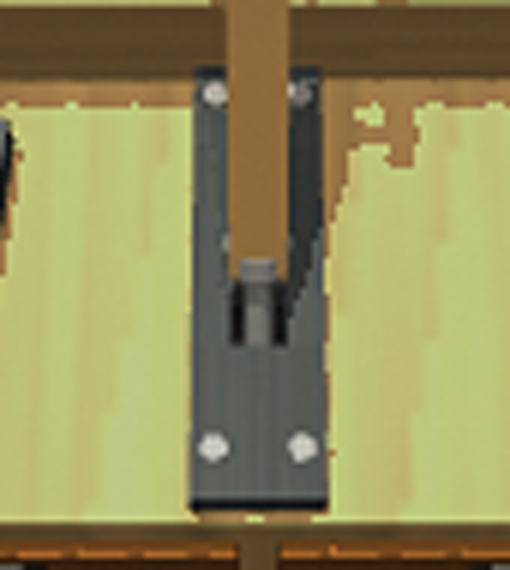

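```bash
python3 - <<'E'
from h import *
print(sign_off())
E
```

```text
the job is handed in; nothing more can be done
None
```

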